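# Hook the sample carrier out of the deep dip tank and put it on the balance

### The job

One of the three deep wells of the clear dip tank holds the small steel carrier that has an arched wire bail: take the reaching hook from its stand, lift that carrier out by its bail with the hook, never touching it with the gripper or dropping it, and stand it upright wholly on the balance pan. Then unhook it and hang the hook back in its stand. Leave the other two steel pieces in their wells.

Things in the scene. Friction and masses are not known exactly. Their poses are not given: they have to be found in the camera images.
- carrier: Target: square steel basket 36 x 36 mm, 22 mm high, 0.12 kg, with a rigid arched wire bail, standing in one of the wells. Origin: centre of underside, z up. It lies square to the tank within 8 degrees. Lift it by the bail with the hook.
- bail (a point): Middle of the underside of the carrier's bail: a level bar 5 mm thick along the carrier's y, 18 mm long, 49 mm above the carrier's underside, its ends sloping down to legs 33 mm apart. The opening below it is 27 mm high, about 28 mm wide lower down; the hook passes through it along the carrier's x (this point's axes are the carrier's), from either side.
- plain_tray: Bystander in another well: the same steel basket, 36 x 36 x 22 mm, without any bail. Origin: centre of its underside.
- weight: Bystander in another well: solid round steel weight, 32 mm across, 44 mm high, small knob on top. Origin: centre of its underside.
- dip_tank: Clear acrylic tank, fixed, 82 mm (x) by 170 mm (y), 125 mm high, walls 5 mm. Origin: centre of its underside, z up. Three open-topped wells in a row, centred at y = -55, 0 and +55 mm, each 72 mm long (x) by 50 mm wide (y) inside; their floor is 5 mm above the origin.
- hook: Reaching hook, 0.16 kg, hanging upright in its stand. Origin: on its rod's axis at the underside of the J hook, z up the rod, x the way the J points. Rod 5 mm thick; the foot runs along +x, outer end at x = 17.5 mm, its tip turns up to z = 13 mm. The bail seats in the J at x = 7.5 mm, z = 5 mm; gap between rod and tip 10 mm. Drip disc 72 mm wide at z = 110 to 115 mm.
- hook_grip (a point): Where to grip the reaching hook from above: on the rod's axis, 155 mm above hook's origin, in its square wooden handle, 22 x 22 mm with sides along the hook's x and y; the handle runs from 40 mm below this point (the drip disc) to 30 mm above it.
- hook_seat (a point): Where the hook's origin is, and its x axis points, when it hangs in its fixed stand: a wooden plate 110 x 110 mm on four legs, its top 110 mm above this point and 130 mm above the worktop. The hook's foot goes down through a slot in it (x -15 to +27 mm, y -14 to +14 mm about this point) and the drip disc rests on the plate.
- pan (a point): Centre of the top of the round steel balance pan, 114 mm in diameter, flat and fixed, 46 mm above the worktop, 10 mm above the balance's housing.

How it is judged (in metres and radians):
On the way, in this order (a step that is already met when the one before it is completed fails the run):
1. the carrier hangs on the hook, clear above the tank's rim (z of carrier in the frame of dip_tank above 0.127 m and contact force between carrier and hook above 0.2 N), for 0.2 s.
2. the carrier stands upright on the balance pan, free of the hook (horizontal distance between carrier and pan below 0.037 m and z of carrier in the frame of pan between -0.006 and 0.006 m and angle between carrier's own z axis and vertical below 0.17 rad and contact force between carrier and hook below 0.05 N), for 0.2 s.
At the end, for the whole second after the job is handed in: The carrier stands at rest and upright (within 10 degrees) on the balance pan, its centre within 37 mm of the pan's centre, free of the hook; the hook hangs at rest in its stand, its origin within 20 mm of hook_seat and upright within 0.1 rad (all of step 2 and linear speed of each of carrier, hook below 0.02 m/s and distance between hook and hook_seat below 0.02 m and angle between hook's own z axis and vertical below 0.1 rad); the robot touches nothing.
It fails at once if the gripper touches the carrier (contact force between the fingers and carrier above 0.3 N).
It fails at once if the carrier is dropped: it falls free of the hook faster than 0.6 m/s (linear speed of carrier above 0.6 m/s and contact force between carrier and hook below 0.01 N).
It fails at once if the plain tray is shifted more than 20 mm (distance of plain_tray from where it was at the start of the episode above 0.02 m).
It fails at once if the weight is shifted more than 20 mm (distance of weight from where it was at the start of the episode above 0.02 m).
It also fails if it takes over 70 s, if anything falls off the work surface, if the arm or the gripper's body presses on something with over 40 N, if the wrist force passes 120 N, or if a joint passes its speed limit or range.

### The arm

A 7-joint arm with a two-finger parallel gripper is mounted at the origin on a cart in front of the work surface, level with it; the furniture and walls round the work are solid. World frame = base frame: x ahead of the robot, y to its left, z up, the work surface at z = 0. Lengths are in m, angles in degrees, forces in N, time in s.
With the tool pointing down it reaches from about 0.425 to 0.95 m from the base axis. Payload 4.7 kg.
Tool frame: the origin (TCP) lies at the very end of the fingers, on their centre line; the grasp point (between the pads) lies 19 mm behind it; z points along the fingers, y is the line along which they close (so a half turn about z gives the same grasp; the last joint's range is limited). The gripper opens to 85 mm and grips with 20 to 120 N. Pads are 22 mm wide; open, the fingers measure 114 mm over their backs; the gripper's body (76 mm by 85 mm) begins 54 mm behind the grasp point. The pads swing forward as they close: fully open they stand 13 mm farther back than shut.
Start: joints at [75.006, 26.849, -2.785, 87.806, 1.381, 65.374, -4.715], TCP at [0.156, -0.657, 0.231] pointing down, gripper open.
Joint ranges: [-148.3, 148.3], [-19.14, 114.17], [-79.39, 73.82], [5.75, 140.21], [-59.74, 239.74], [12.07, 113.84], [-152.46, 152.46]. Speed limits (degrees/s): [147.25, 147.25, 180, 180, 180, 180, 180].

### API

Orientations are given as [roll, pitch, yaw] about the fixed x, y, z axes, in that order (R = Rz(yaw) Ry(pitch) Rx(roll)).
In Python, from station import robot gives the robot as it stands. The module is installed in compiled form; this text tells all that it offers. Calls block until the motion is done:
- robot.move_ptp(position, orientation): joint-space move of the TCP to a pose.
- robot.line_to(position, attitude=None, vel=0.15): straight line of the TCP; attitude=None keeps the orientation; vel is the mean speed in m/s.
- robot.goto_joints(angles): joint-space move.
- robot.set_gripper(opening, effort=None): finger opening in m; effort is the grip in N (None keeps the last); returns when the fingers have stopped.
- robot.hold(seconds).
- robot.solve_ik(position, orientation): joint angles nearest the present ones, or None.
- robot.camera(name): name is "scene" or "top" or "wrist"; returns a dict with "color" (480x640x3 uint8, blue, green, red), "camera_matrix" (3x3 intrinsics, pixels), "origin" and "orientation" of the camera in the world; the wrist camera has in their place "T_tool_cam" (4x4, takes a point from camera to tool coordinates, whose origin is the TCP and whose axes are the flange's). Camera axes: x right, y down, z forward; pixel columns grow to the right and rows downward; lengths in m; the calibration is good to about 2 mm. A picture is of the moment at which its call begins: read the wrist's pose just before it. There is no depth.
A pose or a line that the arm cannot do raises robot.MotionError and nothing moves.
- robot.job_done(): hands the job in; it is judged then, once.
Readings, each from a call of its own:
- robot.current_t(): time.
- robot.current_joint_pos(): joint angles.
- robot.current_qd(): joint speeds.
- robot.current_tau(): joint torques, N m.
- robot.current_tcp_pos(): TCP position.
- robot.current_tool_rot(): TCP orientation.
- robot.current_force(): force on the tool from outside, world axes, zero at the start.
- robot.current_torque(): the same for the moment, N m.
- robot.current_width(): finger opening in m.
- robot.current_finger_force(): force on a finger pad.
Only numpy, scipy, OpenCV 4.12 (cv2) and the standard library are available. Lean on these libraries where they do the work, as an engineer would, in place of code of your own. Each camera call takes 0.05 s, during which the arm holds its last target. There are 200 camera calls.

## Working session

There is one attempt and no reset: what is moved stays moved. The work goes in short steps, each a Python script; the robot and the scene stay as the last script left them, time stands still between calls to the robot, and variables do not carry over. Pictures are saved under pics/ and viewed, at most 10 in all, crops included, and the job is handed in when it is done.

```bash
mkdir -p pics; python3 - <<'E'
from station import robot
import cv2,numpy as np
for n in("scene","top"):
    c=robot.camera(n); cv2.imwrite(f"pics/{n}0.png",c["color"]); print(n,np.round(c["camera_matrix"],1).tolist(),c["origin"],c["orientation"])
c=robot.camera("wrist");print(c["T_tool_cam"],c["camera_matrix"]);cv2.imwrite("pics/wrist0.png",c["color"])
print(robot.current_t(),robot.current_tool_rot(),robot.current_tcp_pos())
E
```

```text
scene [[462.0, 0.0, 321.2], [0.0, 462.0, 234.5], [0.0, 0.0, 1.0]] [0.15431574 0.3098095  1.03463415] [-149.64509079    0.30193457 -138.45475631]
top [[502.5, 0.0, 326.4], [0.0, 502.5, 242.3], [0.0, 0.0, 1.0]] [ 0.4429119  -0.06983983  1.07086064] [-175.16422714   -1.16884036  -88.91219485]
[[ 7.81293890e-05 -9.61606175e-01 -2.74433157e-01  7.04698264e-02]
 [ 9.99999493e-01  3.50688963e-04 -9.44110857e-04  1.64482199e-03]
 [ 1.00410351e-03 -2.74432944e-01  9.61605715e-01 -1.41766487e-01]
 [ 0.00000000e+00  0.00000000e+00  0.00000000e+00  1.00000000e+00]] [[334.04672161   0.         316.91659351]
 [  0.         334.04672161 242.8401287 ]
 [  0.           0.           1.        ]]
0.15 [-1.79915609e+02  2.43955406e-03  1.33405725e+01] [ 0.15562944 -0.65636043  0.23051405]
```

View pics/scene0.png

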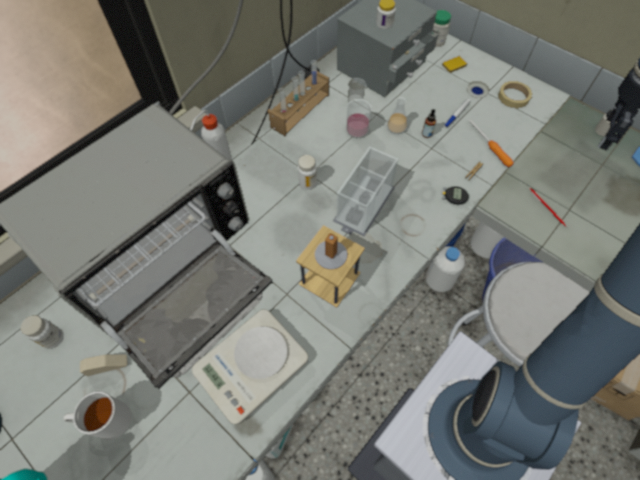

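View pics/top0.png

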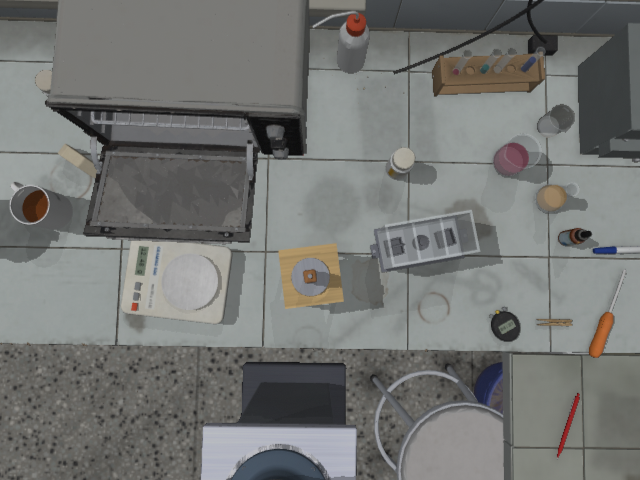

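The top view shows the pan at (190,283), the stand at (312,276) and the tank at (427,241). The round weight is in the middle well, and two square pieces sit at (396,246) and (446,237). The oven is left and behind. Next I zoom in on the tank and stand.

```bash
cat > h.py <<'E'
from station import robot
import cv2,numpy as np
from scipy.spatial.transform import Rotation as R
def pose(c,tcp=None,rot=None):
    if "origin" in c: return R.from_euler("xyz",c["orientation"],degrees=True).as_matrix(),np.array(c["origin"])
    T=np.array(c["T_tool_cam"]);A=R.from_euler("xyz",rot,degrees=True).as_matrix()
    return A@T[:3,:3],A@T[:3,3]+tcp
def ray(c,P,px):
    d=P[0]@np.linalg.inv(c["camera_matrix"])@np.array([px[0],px[1],1.]);return P[1],d/np.linalg.norm(d)
def onz(c,P,px,z):
    o,d=ray(c,P,px);return o+d*(z-o[2])/d[2]
def wrist(name=None):
    t=np.array(robot.current_tcp_pos());r=robot.current_tool_rot();c=robot.camera("wrist")
    if name: cv2.imwrite("pics/"+name,c["color"])
    return c,pose(c,t,r)
def proj(c,P,X):
    v=c["camera_matrix"]@(P[0].T@(np.array(X)-P[1]));return v[:2]/v[2]
E
python3 - <<'E'
from h import *
a=cv2.imread("pics/top0.png");b=cv2.imread("pics/scene0.png")
u=cv2.resize(a[195:285,270:490],(800,327),interpolation=cv2.INTER_CUBIC)
v=cv2.resize(b[140:305,285:505],(360,270),interpolation=cv2.INTER_CUBIC)
w=cv2.resize(b[225:305,290:370],(270,270),interpolation=cv2.INTER_CUBIC)
o=np.zeros((600,800,3),np.uint8);o[:327]=u;o[327:597,:360]=v;o[327:597,400:670]=w
cv2.imwrite("pics/crop1.png",o)
c=robot.camera("top");P=pose(c)
for n,px,z in(("pan",(190,283),.046),("disc",(311,277),.135),("tank",(427,241),.125)):print(n,onz(c,P,px,z))
hsv=cv2.cvtColor(a,cv2.COLOR_BGR2HSV)
m=cv2.inRange(hsv,(10,70,100),(30,255,255));
for k in cv2.findContours(m,0,1)[0]:
    if cv2.contourArea(k)>800:
        r=cv2.minAreaRect(k);print("plate",r,[onz(c,P,p,.13).round(4).tolist() for p in cv2.boxPoints(r)],onz(c,P,r[0],.13))
E
```

```text
pan [0.44171041 0.18504956 0.046     ]
disc [ 0.45717642 -0.06013903  0.135     ]
tank [ 0.52971828 -0.27855325  0.125     ]
plate ((310.515380859375, 275.6230773925781), (58.668434143066406, 58.668434143066406), 82.87498474121094) [[0.5062, 0.0032, 0.13], [0.5221, -0.1056, 0.13], [0.4137, -0.1211, 0.13], [0.3983, -0.0132, 0.13]] [ 0.45980047 -0.0591273   0.13      ]
plate ((489.05975341796875, 69.06838989257812), (28.41092300415039, 97.76426696777344), 88.66777801513672) [[0.8919, -0.3019, 0.13], [0.902, -0.4942, 0.13], [0.8446, -0.4945, 0.13], [0.8348, -0.3032, 0.13]] [ 0.868233   -0.39822895  0.13      ]
```

View pics/crop1.png

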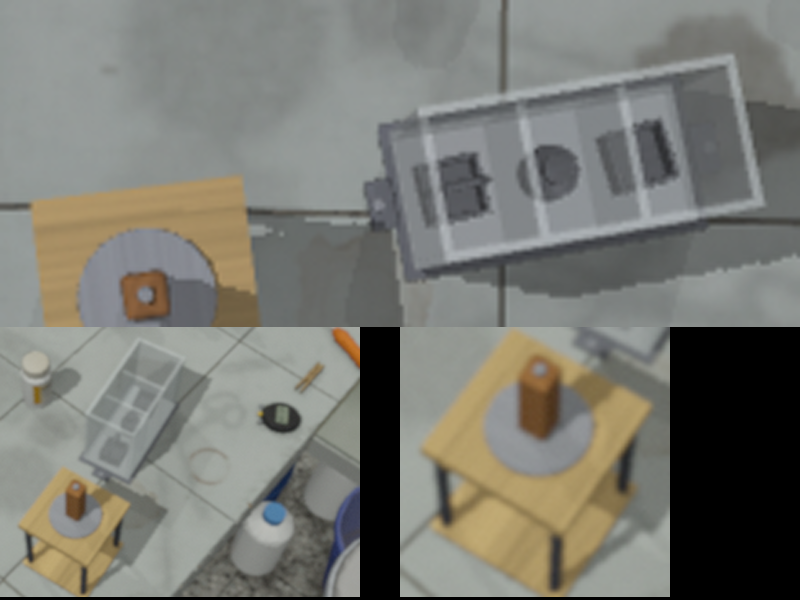

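```bash
python3 - <<'E'
from h import *
c=robot.camera("top");P=pose(c)
k=np.array([(418,108),(732,57),(762,205),(445,262)])/3.636+[270,195]
X=np.array([onz(c,P,p,.125) for p in k]);print(X.round(4),X.mean(0))
print("sides",[np.linalg.norm(X[i]-X[i-1]).round(4) for i in range(4)])
d=X[0]+X[3]-X[1]-X[2];print("tank yaw",np.degrees(np.arctan2(-d[0],d[1])))
a=c["color"];g=cv2.inRange(cv2.cvtColor(a,cv2.COLOR_BGR2HSV),(0,0,0),(180,255,255))
robot.move_ptp([.46,-.06,.36],[180,0,10]);c1,P1=wrist("w_stand.png")
ctr=X.mean(0)
robot.move_ptp([ctr[0]-.02,ctr[1],.30],[180,0,10]);c2,P2=wrist("w_tank.png")
cv2.imwrite("pics/both.png",cv2.resize(np.hstack([c1["color"][60:480,80:480],c2["color"][60:480,120:520]]),(800,420)))
print(robot.current_joint_pos(),robot.current_t())
E
```

```text
[[ 0.5591 -0.1983  0.125 ]
 [ 0.5897 -0.3635  0.125 ]
 [ 0.512  -0.3788  0.125 ]
 [ 0.479  -0.2131  0.125 ]] [ 0.53495192 -0.28841638  0.125     ]
sides [np.float64(0.0815), np.float64(0.168), np.float64(0.0791), np.float64(0.169)]
tank yaw 10.869912699264534
[ 46.69261665  18.14877923 -28.05478759  93.47818344   8.89167503
  70.52439364 -62.93121248] 3.7333
```

View pics/both.png

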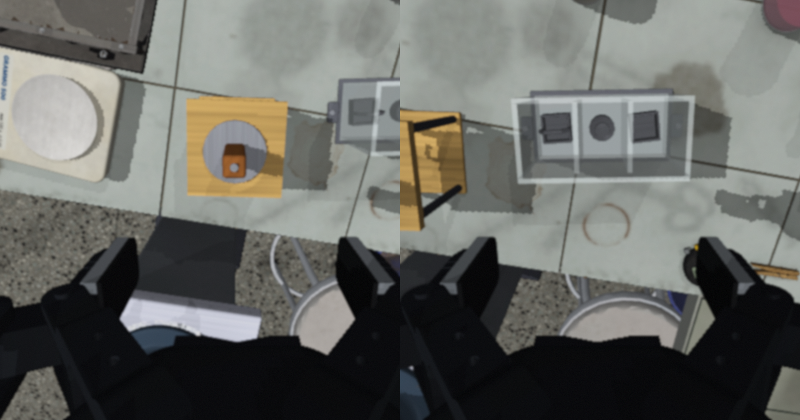

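The left well (−y is to the right, so this is the +y well) shows the bail as a dark bar with a point at crop (556,127). The right well holds the plain tray. Next I measure the stand and tank and take a close view of the carrier.

```bash
python3 - <<'E'
from h import *
# re-take w_tank pose from the current pose
c2,P2=wrist()
k=np.array([(512,99),(694,95),(689,178),(518,183)])+[-280,60]
X=np.array([onz(c2,P2,p,.125) for p in k]);print(X.round(4),X.mean(0))
d=X[0]+X[3]-X[1]-X[2];print("tank yaw",np.degrees(np.arctan2(-d[0],d[1])))
y=np.radians(10.5);ey=np.array([-np.sin(y),np.cos(y)]);ex=np.array([np.cos(y),np.sin(y)])
w=np.array([.535,-.288])+.055*ey;print("well",w)
p=w-.055*ex
robot.move_ptp([p[0],p[1],.24],[180,0,10.5]);c3,P3=wrist("w_car.png")
robot.move_ptp([.46-.055,-.06,.31],[180,0,8]);c4,P4=wrist("w_st2.png")
print(robot.current_tcp_pos(),robot.current_tool_rot())
np.savez("w.npz",K=c3["camera_matrix"],R3=P3[0],o3=P3[1],R4=P4[0],o4=P4[1])
q=proj(c3,P3,[*w,.06]).astype(int);q4=proj(c4,P4,[.46,-.06,.13]).astype(int);print(q,q4)
A=c3["color"][q[1]-75:q[1]+75,q[0]-100:q[0]+100];B=c4["color"][max(0,q4[1]-150):q4[1]+150,q4[0]-100:q4[0]+100]
cv2.imwrite("pics/car.png",cv2.resize(A,(800,600),interpolation=cv2.INTER_CUBIC))
cv2.imwrite("pics/st.png",cv2.resize(B,None,fx=2,fy=2,interpolation=cv2.INTER_CUBIC))
E
```

```text
[[ 0.5618 -0.1992  0.125 ]
 [ 0.5951 -0.3637  0.125 ]
 [ 0.5175 -0.3791  0.125 ]
 [ 0.4825 -0.2139  0.125 ]] [ 0.53919699 -0.2889707   0.125     ]
tank yaw 11.701388552370693
well [ 0.52497705 -0.23392098]
[ 0.40551243 -0.06178672  0.30971627] [-1.79974573e+02  6.70196270e-03  7.84142749e+00]
[316 164] [321 165]
```

View pics/car.png

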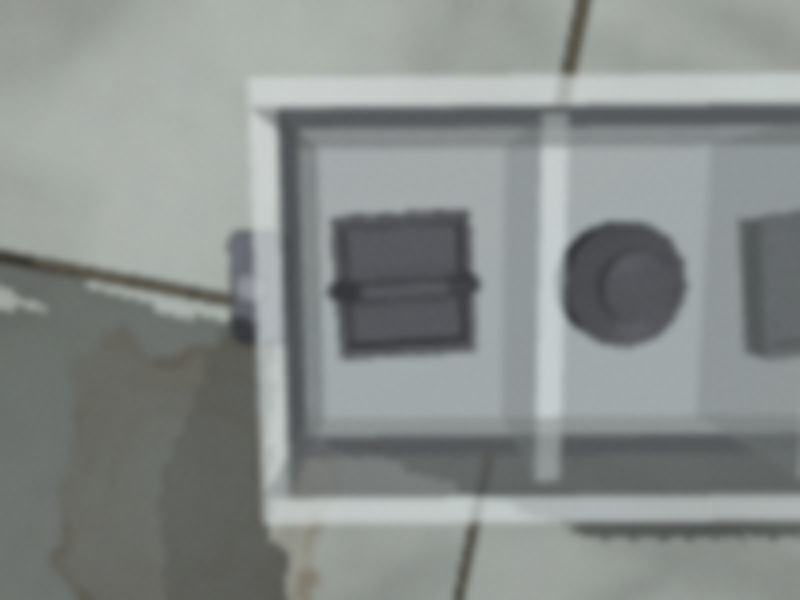

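View pics/st.png

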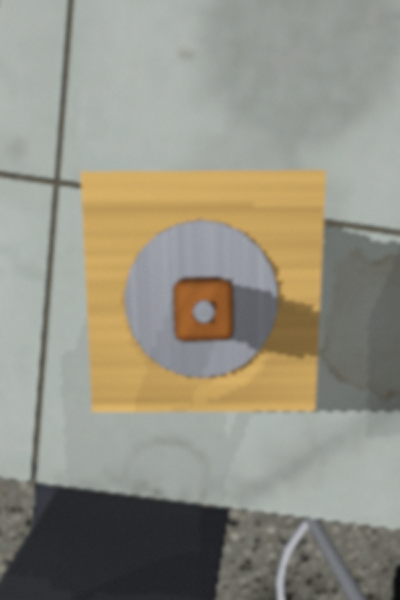

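The carrier close-up shows the bail running along image x from crop (345,290) to (468,285), centred near (407,288). Its slope of about −2.3° puts it in the +y well. In the stand view the handle's top is centred at (204,310) and square to the picture, and the plate corners are at (81,171), (326,171), (316,411) and (92,411).

```bash
python3 - <<'E'
from h import *
z=np.load("w.npz");c={"camera_matrix":z["K"]};P3=(z["R3"],z["o3"]);P4=(z["R4"],z["o4"])
f=lambda p,z:onz(c,P4,np.array(p)/2+[221,15],z)
print("handle",f((204,310),.205));pl=np.array([f(p,.13) for p in((81,171),(326,171),(316,411),(92,411))])
d=pl[0]+pl[3]-pl[1]-pl[2];print("plate",pl.mean(0),np.degrees(np.arctan2(-d[0],d[1])),[np.linalg.norm(pl[i]-pl[i-1]) for i in range(4)])
g=lambda p,z:onz(c,P3,np.array(p)/4+[216,89],z)
a,b=g((345,290),.059),g((468,285),.059);d=a-b
print("bail",g((407,288),.059),"yaw",np.degrees(np.arctan2(-d[0],d[1])),np.linalg.norm(d))
d=g((335,215),.027)-g((468,210),.027);print("basket edge yaw",np.degrees(np.arctan2(-d[0],d[1])),np.linalg.norm(d))
k=np.array([g(p,.027) for p in((335,215),(468,210),(472,348),(342,354))]);print("basket ctr",k.mean(0))
r=[g(p,.125) for p in((277,107),(548,107),(540,495),(287,495))];print("well rim ctr",np.mean(r,0),[np.linalg.norm(r[i]-r[i-1]) for i in range(4)])
h=onz(robot.camera("top"),pose(robot.camera("top")),(190,283),.046);print(h)
E
```

```text
handle [ 0.46088895 -0.05964219  0.205     ]
plate [ 0.46241696 -0.0605866   0.13      ] 7.898636689443566 [np.float64(0.10940797951132121), np.float64(0.10945038932839456), np.float64(0.10939066885112975), np.float64(0.11011307897535744)]
bail [ 0.52866569 -0.23400674  0.059     ] yaw 12.908543651508184 0.028950142398213877
basket edge yaw 12.707853602440059 0.033891783066743626
basket ctr [ 0.52867939 -0.23336167  0.027     ]
well rim ctr [ 0.52758431 -0.23519815  0.125     ] [np.float64(0.0710717514293033), np.float64(0.04896528211161993), np.float64(0.07107435388478121), np.float64(0.04940112532610533)]
[0.44171041 0.18504956 0.046     ]
```

```bash
python3 - <<'E'
from h import *
robot.set_gripper(.06)
robot.move_ptp([.461,-.0598,.26],[180,0,7.9]);robot.line_to([.461,-.0598,.156],vel=.1)
robot.set_gripper(.0,60);print(robot.current_width(),robot.current_finger_force(),robot.current_tcp_pos())
robot.line_to([.461,-.0598,.31],vel=.12);print(robot.current_width(),robot.current_force())
robot.line_to([.51,-.235,.33],vel=.2)
c=robot.camera("top");P=pose(c);q=proj(c,P,[.461,-.06,.13]).astype(int)
A=c["color"][q[1]-40:q[1]+40,q[0]-40:q[0]+40]
s=robot.camera("scene");q=proj(s,pose(s),[.51,-.235,.2]).astype(int)
B=s["color"][q[1]-50:q[1]+50,q[0]-50:q[0]+50]
cv2.imwrite("pics/slot.png",cv2.resize(np.hstack([cv2.resize(A,(100,100)),B]),(800,400),interpolation=cv2.INTER_CUBIC));print(robot.current_t())
E
```

```text
0.02115580113485669 59.13852274417877 [ 0.46151625 -0.05978373  0.15650428]
0.021516910664148625 [-0.31375005 -0.24584476 -1.92127211]
10.2583
```

View pics/slot.png

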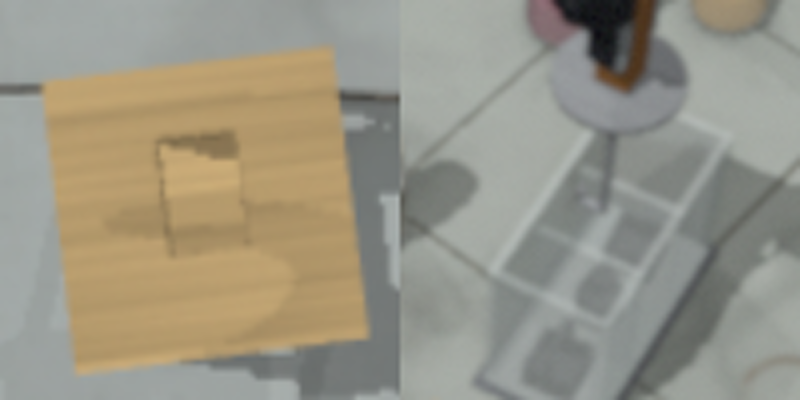

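The slot is offset towards image up from the plate's centre: rows 135–255 against a centre of 210. The J's foot in the scene view points up-left, so both views agree the J points along world +x at yaw 7.9°. Now I hook the carrier.

```bash
python3 - <<'E'
from h import *
y=np.radians(12.8);ex=np.array([np.cos(y),np.sin(y)]);b=np.array([.5287,-.2338]);H=.1365
def at(dx,z):return [*(b+dx*ex),z+H]
F=lambda t:print(t,np.round(robot.current_force(),2),np.round(robot.current_torque(),2),np.round(robot.current_tcp_pos(),4))
robot.line_to(at(-.0255,.20),[180,0,12.8],vel=.15);robot.hold(.3);F("above")
robot.line_to(at(-.0255,.033),vel=.08);robot.hold(.3);F("down")
robot.line_to(at(-.0075,.033),vel=.04);robot.hold(.3);F("in")
robot.line_to(at(-.0075,.047),vel=.03);robot.hold(.3);F("up")
robot.line_to(at(-.0075,.062),vel=.03);robot.hold(.5);F("up2")
s=robot.camera("scene");q=proj(s,pose(s),[*b,.07]).astype(int);print(robot.current_t())
B=s["color"][q[1]-60:q[1]+60,q[0]-60:q[0]+60];cv2.imwrite("pics/hooked.png",cv2.resize(B,(600,600),interpolation=cv2.INTER_CUBIC))
E
```

```text
above [-0.26 -0.06 -0.98] [ 0.02  0.03 -0.05] [ 0.5039 -0.2391  0.3363]
down [ 0.51 -0.33 -1.28] [-0.03  0.02 -0.  ] [ 0.5039 -0.2395  0.1696]
in [-0.06 -0.15 -2.46] [ 0.06 -0.03 -0.04] [ 0.5212 -0.2356  0.1695]
up [-0.04 -0.12 -1.85] [-0.01  0.03  0.04] [ 0.5213 -0.2354  0.1833]
up2 [-0.3  -0.52 -2.34] [ 0.01 -0.   -0.  ] [ 0.5214 -0.2355  0.1985]
16.3667
```

View pics/hooked.png

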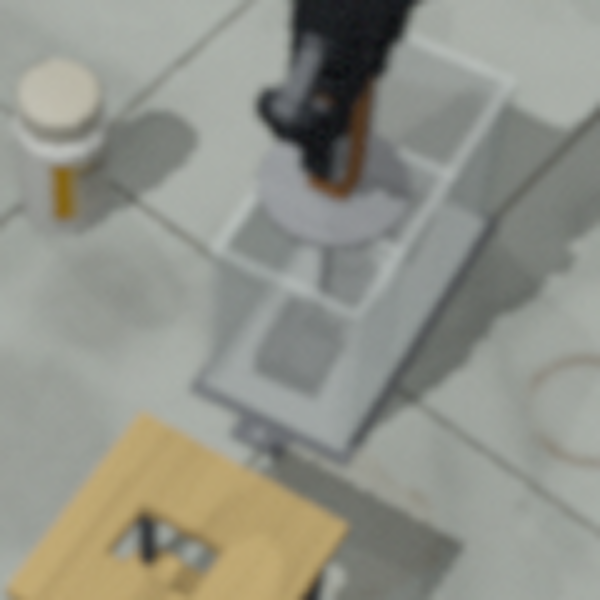

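The view is inconclusive, because the disc hides the bail and the force noise is about as large as the carrier's weight. I lift slowly and look again.

```bash
python3 - <<'E'
from h import *
p=np.array(robot.current_tcp_pos())
robot.line_to([.5214,-.2355,.1365+.20],vel=.06);robot.hold(.5)
print(np.mean([(robot.hold(.02),robot.current_force())[1] for _ in range(20)],0),robot.current_t())
s=robot.camera("scene");q=proj(s,pose(s),[.5287,-.234,.18]).astype(int)
B=s["color"][q[1]-60:q[1]+60,q[0]-60:q[0]+60];cv2.imwrite("pics/lifted.png",cv2.resize(B,(600,600),interpolation=cv2.INTER_CUBIC))
E
```

```text
[-0.02464349  0.06038424 -2.46106106] 19.65
```

View pics/lifted.png

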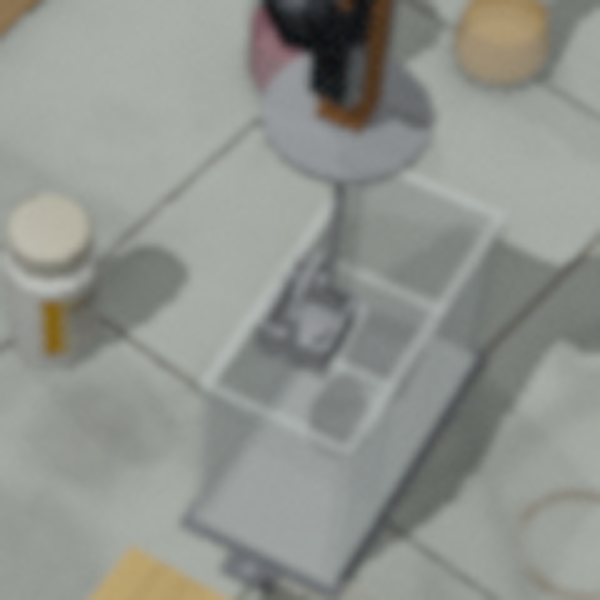

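The carrier hangs on the hook above the rim, level, around (315,310) in the crop. Now I carry it to the pan.

```bash
python3 - <<'E'
from h import *
w={"camera_matrix":np.array([[334.05,0,316.92],[0,334.05,242.84],[0,0,1]]),"T_tool_cam":robot.camera("wrist")["T_tool_cam"]}
P=pose(w,np.array([.46,-.06,.36]),[180,0,10]);p2=onz(w,P,(137,177),.046)
print("pan check",p2);p=np.array([.4417,.1850]);p=(p+p2[:2])/2 if np.linalg.norm(p-p2[:2])<.012 else p
H=.1365;y=np.radians(8);ex=np.array([np.cos(y),np.sin(y)])
at=lambda dx,z:[*(p+dx*ex),z+H]
robot.line_to([.5214,-.2355,.225+H],vel=.06)
robot.line_to(at(-.0075,.225),[180,0,8],vel=.11);robot.hold(.6)
robot.line_to(at(-.0075,.11),vel=.07);robot.hold(.4)
s=robot.camera("top");q=proj(s,pose(s),[*p,.08]).astype(int);q0=proj(s,pose(s),[*p,.046]);print(q0)
s2=robot.camera("scene");r=proj(s2,pose(s2),[*p,.1]).astype(int)
f=lambda i,q:cv2.resize(i[q[1]-50:q[1]+50,q[0]-50:q[0]+50],(400,400),interpolation=cv2.INTER_CUBIC)
cv2.imwrite("pics/pan.png",np.hstack([f(s["color"],q),f(s2["color"],r)]));print(p,robot.current_t(),robot.current_tcp_pos())
E
```

```text
pan check [0.45006682 0.18259228 0.046     ]
[190.70909134 280.94254665]
[0.44588341 0.18379614] 27.2333 [0.43848884 0.1827312  0.2465096 ]
```

View pics/pan.png

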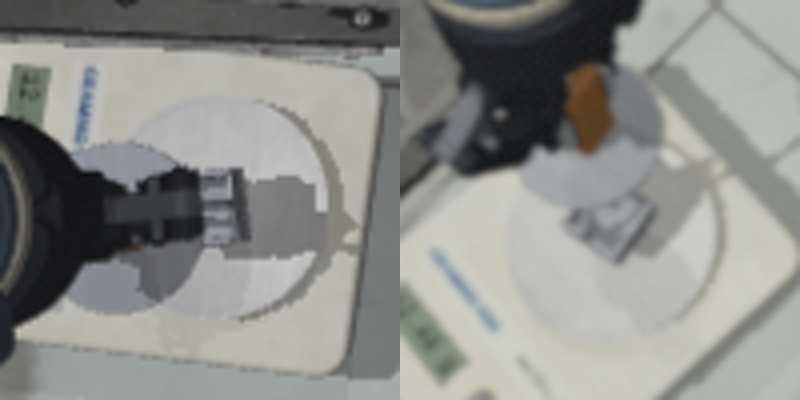

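The carrier hangs level over the pan: in the top crop it is at (223,205), against a pan centre of about (228,208). Lower it, unhook, and look.

```bash
python3 - <<'E'
from h import *
p=np.array([.4459,.1838])
H=.1365;y=np.radians(8);ex=np.array([np.cos(y),np.sin(y)])
at=lambda dx,z:[*(p+dx*ex),z+H]
robot.line_to(at(-.0075,.092),vel=.04);robot.hold(.2)
robot.line_to(at(-.0075,.0745),vel=.03);robot.hold(.3)
robot.line_to(at(-.028,.0745),vel=.04);robot.hold(.2)
robot.line_to(at(-.028,.16),vel=.1);robot.line_to([.461,.06,.20+H],vel=.2)
print(robot.current_t(),robot.current_joint_pos(),robot.current_force())
s=robot.camera("top");q=proj(s,pose(s),[*p,.06]).astype(int)
s2=robot.camera("scene");r=proj(s2,pose(s2),[*p,.06]).astype(int)
f=lambda i,q:cv2.resize(i[q[1]-50:q[1]+50,q[0]-50:q[0]+50],(400,400),interpolation=cv2.INTER_CUBIC)
cv2.imwrite("pics/placed.png",np.hstack([f(s["color"],q),f(s2["color"],r)]))
E
```

```text
31.75 [ 30.10135305   5.33459115 -45.34493398 104.57817572   3.93052143
  71.7684505  -98.24588558] [-0.12714715  0.21951579 -2.19675291]
```

View pics/placed.png

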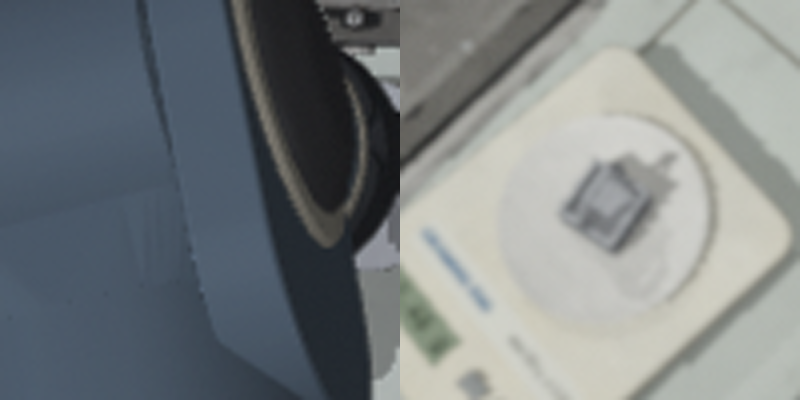

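The scene crop shows the carrier standing upright near the middle of the pan at (607,207), free of the hook. Now I return the hook.

```bash
python3 - <<'E'
from h import *
F=lambda t:print(t,np.round(robot.current_force(),2),np.round(robot.current_tcp_pos(),4),round(robot.current_t(),2))
robot.line_to([.4613,-.0598,.31],[180,0,7.9],vel=.15);robot.hold(.3);F("above")
robot.line_to([.4613,-.0598,.18],vel=.08);F("mid")
robot.line_to([.4613,-.0598,.157],vel=.04);robot.hold(.2);F("low")
robot.set_gripper(.06);robot.hold(.2)
robot.line_to([.4613,-.0598,.29],vel=.12)
robot.line_to([.405,-.0678,.31],vel=.12);robot.hold(.5)
c,P=wrist();q=proj(c,P,[.461,-.06,.13]).astype(int);F("end")
s2=robot.camera("scene");r=proj(s2,pose(s2),[.461,-.06,.13]).astype(int)
f=lambda i,q,k:cv2.resize(i[max(0,q[1]-k):q[1]+k,q[0]-k:q[0]+k],(400,400),interpolation=cv2.INTER_CUBIC)
cv2.imwrite("pics/ret.png",np.hstack([f(c["color"],q,100),f(s2["color"],r,45)]))
E
```

```text
above [-0.36  0.59 -1.11] [ 0.4614 -0.0592  0.3102] 33.12
mid [-0.37 -0.44 -2.28] [ 0.4616 -0.0598  0.1804] 34.89
low [ 0.29 -0.55 -1.72] [ 0.4613 -0.0598  0.1569] 35.82
end [ 0.14 -0.08 -0.47] [ 0.4051 -0.0678  0.3099] 38.93
```

View pics/ret.png

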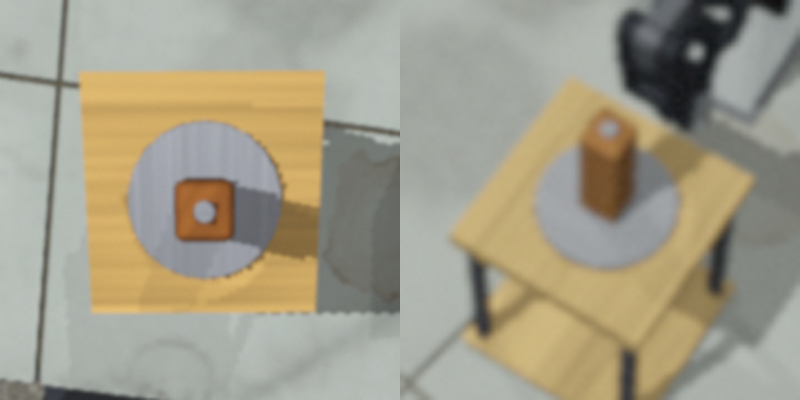

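The hook hangs upright in its stand, with the disc flat on the plate and centred at (205,200), as it was at the start. The arm is clear.

```bash
python3 -c "
from station import robot
print(robot.job_done(),robot.current_t())"
```

```text
the job is handed in; nothing more can be done
the job is handed in; nothing more can be done
```

The job is handed in at about 39 s of the 70 s allowed: my last pictures show the carrier upright near the middle of the balance pan and the hook back in its stand, with the other two pieces not knowingly touched, though no verdict was returned.

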